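Fill the tip bucket until it dumps, then set it upright

ROBOT

A 7-joint arm with a two-finger parallel gripper is mounted at the origin on a cart in front of the work surface, level with it; the furniture and walls round the work are solid. World frame = base frame: x ahead of the robot, y to its left, z up, the work surface at z = 0. Lengths are in m, angles in rad, forces in N, time in s.
With the tool pointing down it reaches from about 0.4 to 0.875 m from the base axis. Payload 6.5 kg.
Tool frame: the origin (TCP) lies midway between the tips of the shut fingers; the grasp point (between the pads) lies 19 mm behind it (ctrl.grasp_offset is the distance from the TCP to the grasp point, in m); z points along the fingers, y is the direction in which the jaws open and shut (so a half turn about z gives the same grasp; the last joint's range is limited). The gripper opens to 85 mm and grips with 20 to 120 N. Pads are 22 mm wide; open, the fingers measure 114 mm over their backs; the gripper's body (76 mm by 85 mm) begins 54 mm behind the grasp point. The pads swing forward as they close: fully open they stand 13 mm farther back than shut.
Start: joints at [-1.283, 0.536, -0.004, 1.538, 0.003, 1.067, -0.071], TCP at [0.225, 0.61, 0.231] pointing down, gripper open.
Joint ranges: [-2.7, 2.7], [-0.37, 2.16], [-1.27, 1.26], [0.24, 2.4], [-1.31, 4.45], [0.19, 1.91], [-2.76, 2.76]. Speed limits (rad/s): [2.39, 2.39, 3.14, 3.14, 3.14, 3.14, 3.14].

INTERFACE

Orientations are given as a rotation vector (axis times angle).
In Python, from plant import ctrl gives the robot as it stands. The module is installed in compiled form; this text tells all that it offers.
- The arm moves only by the tool drive_tool, never from a script. Its argument "rows" is a list of rows, each a list of 5 numbers: the gripper's target within -1 to 1 (fully open at 1, half-way at 0, shut at -1), then the shift along the tool's x, y, z in m, then the turn about the tool's z in rad. A call has 1 to 20 rows; each row is the pose to reach, as a shift and turn from the pose measured when the call began, along the tool's axes at that moment; what a row does not reach only later rows make up. A row lasts 1/8 s, in which the tool goes at most 62.5 mm and 10.7 degrees, less where a joint would pass 70% of its speed; a pose out of reach is approached as far as the arm can. A call with a gripper value outside its range is refused whole. The fingers move at their own pace and stop on an object; "force" is the grip in N (left out, the last holds). Time passes only in rows, so rows that repeat a pose let the fingers close. It gives the time, the measured TCP pose, the force and the opening at its end, in the units of the state.
- ctrl.observe(): the state, without advancing time (a new reading comes with each control period).
- ctrl.grab_frame(name): name is "scene" or "top" or "wrist"; returns a dict with "color" (480x640x3 uint8, blue, green, red), "fovy" (degrees; the focal length in pixels is half the picture's height over the tangent of half this angle, whatever the lens; pixels are square), "cx", "cy" (the principal point, pixels), "dist_coeffs" ([k1, k2, p1, p2, k3] as OpenCV has them; the pictures are not rectified), "world_from_camera" (4x4, takes a point from camera to world coordinates). Camera axes: x right, y down, z forward; pixel columns grow to the right and rows downward; lengths in m; the calibration is good to about 2 mm. A picture is of the moment at which its call begins. There is no depth.
- ctrl.close_job(): hands the job in, once; it reports no verdict.
The state is a dict: "clock": time; "joints": joint angles; "qvel": joint speeds; "joint_torque": joint torques, N m; "tool_pos": TCP position; "tool_rot": TCP orientation; "wrist_force": force on the tool from outside, world axes, zero at the start; "ft_torque": the same for the moment, N m; "finger_gap": finger opening in m.
Only numpy, scipy, OpenCV 4.12 (cv2) and the standard library are available. Lean on these libraries where they do the work, as an engineer would, in place of code of your own. Each camera call takes 0.05 s, during which the arm holds its last target.

TASK

The green counterweighted tip bucket on the desk collects used-up supplies and already holds one correction bottle; one more thing of that weight trips it. Put the red-capped glue stick from the front half of the desk (not the one far back by the pen pot) upright into the empty half of the bucket so that the bucket trips and dumps both things into the grey tray. Then push its counterweight bar back over so that the bucket stands upright and empty again; leave the two stamps beside the glue stick where they are.

Things in the scene. Friction and masses are not known exactly. Their poses are not given: they have to be found in the camera images.
- glue_center (a point): Glue stick to be put in: yellow and white upright cylinder with a red cap, 26 mm diameter, 88 mm tall, 50 g, loose, in the front half of the desk (one like it far back by the pen pot is not meant). The point is its centre, 44 mm above its underside; z along it, upwards.
- bottle_center (a point): Correction bottle that already stands in the bucket's other half: white with a blue band and a black cap, 27 mm diameter, 65 mm tall, 50 g. The point is its centre, half-way up.
- bucket (a joint): Bucket angle: 0 = upright at its stop, 1.6 = tipped at its other stop. Empty, it rests at either stop by its own weight and goes over centre at about 0.47 (below that it falls back upright by itself, above it falls over). The bottle alone leaves it upright; with the glue stick as well it trips within about a second of release.
- empty_half (a point): Centre of the empty half of the green bucket's floor; turns with the bucket. Floor 44 (x) by 133 mm (y) inside, walls about 33 high, +x wall sloping out 50 degrees. Upright: x level to the dumping side, y along the hinge (bottle at y = -64, mid-bucket at -32), z up. Hinge axis at x = -45, z = +2 from here, 185 above the desk. Side posts 201 high.
- bar (a point): Middle of the counterweight bar, a dark roller with red end rings, 102 mm long along the hinge, 22 diameter, on two arms. Bucket upright: 82 behind the hinge (-x), 38 above it. Tipped: swung over to 40 in front, 81 above (0.266 m over the desk); mid-swing its top is 103 above. Pushed level (under 1 N) away from the tray until some 65 behind the hinge, it falls home by itself. Axes as empty_half.
- tray (a point): Centre of the grey tray's floor, 4 mm above the desk. Tray inside 192 mm (x) by 156 (y), walls 40 high. x level to the dumping side (the hinge is 90 towards -x, above the tray), y along the hinge, z up. One fixed unit with the bucket's stand; it stands in varied places and yaws.
- round_stamp_center (a point): Bystander: brown round hand stamp, 39 mm diameter, 64 mm tall; centre half-way up. Loose; leave it.
- block_stamp_center (a point): Bystander: blue and grey self-inking stamp, 36 x 64 x 78 mm tall; centre half-way up. Loose; leave it.

How it is judged:
On the way, in this order (a step that is already met when the one before it is completed fails the run):
1. the glue stick is in the bucket (x of glue_center in the frame of empty_half between -0.03 and 0.06 m and y of glue_center in the frame of empty_half between -0.11 and 0.035 m and z of glue_center in the frame of empty_half below 0.06 m and value of joint bucket below 1.2 rad), for 0.04 s.
2. the bucket has tripped and dumped the glue stick and the bottle into the tray (value of joint bucket above 1.4 rad and height (world z) of each of glue_center, bottle_center below 0.08 m), for 0.1 s.
At the end, for the whole second after the job is handed in: The bucket is upright (within 0.15 rad of its stop) and empty; the glue stick and the correction bottle lie in the tray (centres inside its walls, below 80 mm above the desk) (value of joint bucket below 0.15 rad and x of glue_center in the frame of tray between -0.1 and 0.1 m and y of glue_center in the frame of tray between -0.082 and 0.082 m and height (world z) of each of glue_center, bottle_center below 0.08 m and x of bottle_center in the frame of tray between -0.1 and 0.1 m and y of bottle_center in the frame of tray between -0.082 and 0.082 m); the robot touches nothing.
It fails at once if a stamp is moved by more than 30 mm (distance of any of round_stamp_center, block_stamp_center from where it was at the start of the episode above 0.03 m).
It also fails if it takes over 51 s, if anything falls off the work surface, if the arm or the gripper's body presses on something with over 40 N, if the wrist force passes 120 N, or if a joint passes its speed limit or range.

## Working session

There is one attempt and no reset: what is moved stays moved. The work goes in short steps, Python scripts to look and compute and a tool call to move; the robot and the scene stay as the last step left them, time stands still between calls to the robot, and variables do not carry over. Pictures are saved under pics/ and viewed, and the job is handed in when it is done.

Besides the shell and the picture viewer there is one more tool, called after "Emit:" as a command line: name --pt "numbers of a row" for each row, then --argument value for the rest. drive_tool: Moves the arm, as the interface text tells. Its arguments: {"type":"object","properties":{"rows":{"type":"array","items":{"type":"array","items":{"type":"number"}}},"force":{"type":"number"}},"required":["rows"]}

```bash
mkdir -p pics
cat > h.py <<'E'
import numpy as np, cv2, pickle
from plant import ctrl
def grab(n,tag):
    f=ctrl.grab_frame(n); cv2.imwrite(f'pics/{tag}.png',f['color']); pickle.dump(f,open(f'pics/{tag}.pkl','wb')); return f
def load(tag): return pickle.load(open(f'pics/{tag}.pkl','rb'))
def K(f):
    fl=240/np.tan(np.radians(f['fovy'])/2); return np.array([[fl,0,f['cx']],[0,fl,f['cy']],[0,0,1.]])
def ray(f,u,v):
    p=cv2.undistortPoints(np.array([[[u,v]]],float),K(f),np.array(f['dist_coeffs'],float))[0,0]
    T=np.array(f['world_from_camera']); d=T[:3,:3]@np.array([p[0],p[1],1]); return T[:3,3],d/np.linalg.norm(d)
def onz(f,u,v,z):
    o,d=ray(f,u,v); return o+d*(z-o[2])/d[2]
def tri(*fuv):
    A=np.zeros((3,3));b=np.zeros(3)
    R=[ray(*x) for x in fuv]
    for o,d in R:
        P=np.eye(3)-np.outer(d,d);A+=P;b+=P@o
    X=np.linalg.solve(A,b); return X,[np.linalg.norm((np.eye(3)-np.outer(d,d))@(X-o)) for o,d in R]
def proj(f,X):
    T=np.linalg.inv(np.array(f['world_from_camera'])); r=cv2.Rodrigues(T[:3,:3])[0]
    return cv2.projectPoints(np.array(X,float).reshape(-1,3),r,T[:3,3],K(f),np.array(f['dist_coeffs'],float))[0][:,0]
E
python3 - <<'E'
from h import *
for n in ['scene','top','wrist']:
    f=grab(n,n+'0'); print(n,f['fovy'],np.round(f['world_from_camera'],3).tolist(),f['dist_coeffs'])
s=ctrl.observe(); print(s, ctrl.grasp_offset)
E
```

```text
scene 51.987463380540106 [[0.498, -0.577, 0.647, -0.055], [-0.867, -0.314, 0.387, -0.28], [-0.02, -0.754, -0.657, 0.744], [0.0, 0.0, 0.0, 1.0]] [-0.04032786  0.          0.          0.          0.        ]
top 49.91058380300439 [[0.014, -0.989, 0.146, 0.369], [-1.0, -0.016, -0.014, 0.069], [0.016, -0.145, -0.989, 1.116], [0.0, 0.0, 0.0, 1.0]] [-0.14349311  0.          0.          0.          0.        ]
wrist 62.614189931570294 [[0.347, 0.886, 0.308, 0.146], [0.938, -0.327, -0.115, 0.64], [-0.002, 0.329, -0.944, 0.374], [0.0, 0.0, 0.0, 1.0]] [-0.08825504  0.          0.          0.          0.        ]
{'clock': 0.15, 'joints': array([-1.283219  ,  0.53700425, -0.00441338,  1.53864041,  0.00259821,
        1.06730284, -0.0711928 ]), 'qvel': array([-0.00079837, -0.00218548,  0.00042812, -0.0035048 , -0.00106382,
        0.00106806, -0.00287685]), 'joint_torque': array([ 8.59406573e-04, -5.83785689e+01,  1.04930509e+00, -2.59350854e+01,
        1.24661767e-02,  6.45777924e-03, -3.14045212e-05]), 'tool_pos': array([0.22504192, 0.60928119, 0.23060898]), 'tool_rot': array([-5.52709695e-01, -3.09246182e+00,  2.11006187e-03]), 'wrist_force': array([-1.06045717, -0.09538988,  0.17540165]), 'ft_torque': array([ 0.01108803, -0.05083881, -0.01830308]), 'finger_gap': 0.08546889103006586} 0.0187
```

View pics/scene0.png

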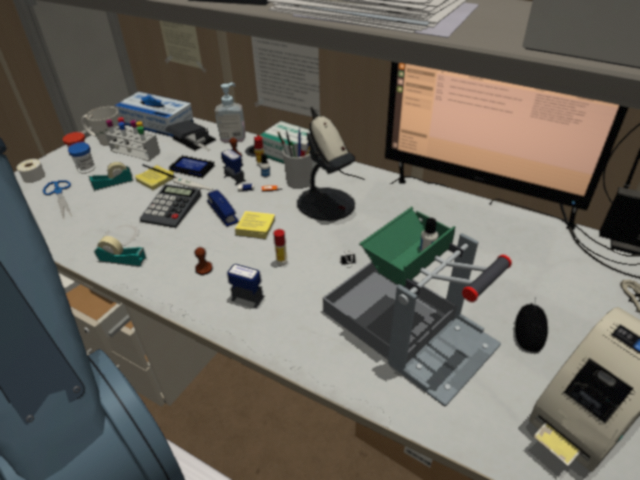

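View pics/top0.png

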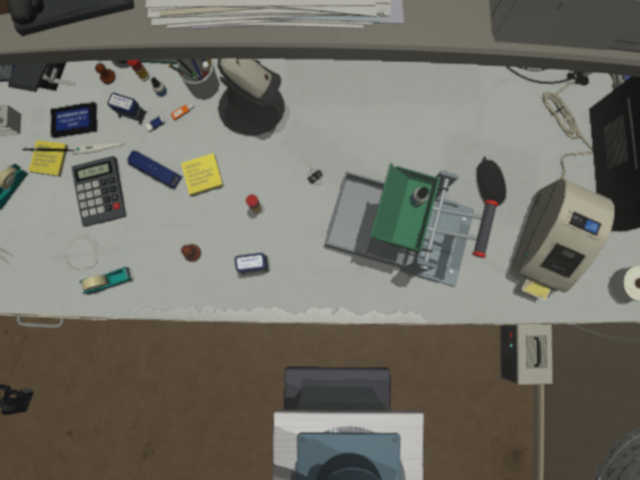

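View pics/wrist0.png

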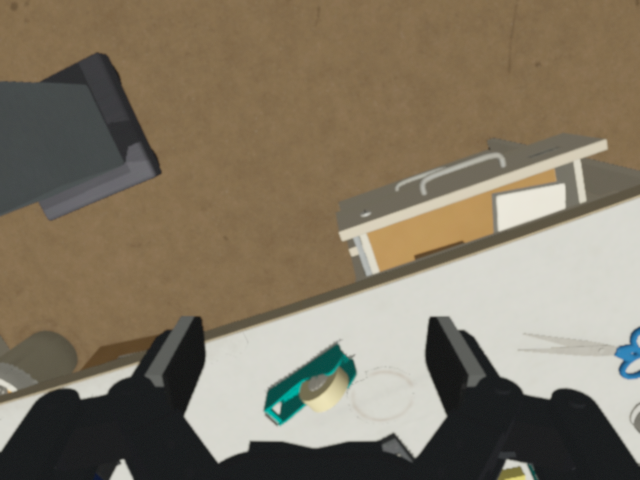

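The glue stick is at scene (280,247) and top (253,203). The round stamp is at top (191,252) and the block stamp at (251,263). The green bucket is at top (408,205), with the bottle at (421,195), the bar from (491,203) to (480,254), and the tray to the left of the bucket.

Run:
```python
from h import *
s=load('scene0')['color'];t=load('top0')['color']
a=cv2.resize(s[190:400,310:520],(800,800//1),interpolation=cv2.INTER_CUBIC)[:600]
b=cv2.resize(t[150:300,310:510],(800,600),interpolation=cv2.INTER_CUBIC)
c=cv2.resize(s[200:320,180:340],(800,600),interpolation=cv2.INTER_CUBIC)
d=cv2.resize(t[180:285,170:310],(800,600),interpolation=cv2.INTER_CUBIC)
a=cv2.resize(s[190:400,320:520],(571,600),interpolation=cv2.INTER_CUBIC)
for n,i in zip('abcd',[a,b,c,d]): cv2.imwrite(f'pics/z{n}.png',i)
def comp(f,m):
    n,l,st,c=cv2.connectedComponentsWithStats(m.astype(np.uint8))
    for k in range(1,n):
        if st[k,4]>25: print(st[k].tolist(),c[k].round(1).tolist())
for nm,im in (('scene',s),('top',t)):
    H=cv2.cvtColor(im,cv2.COLOR_BGR2HSV)
    h,S,v=[H[...,i].astype(int) for i in range(3)]
    print(nm,'red');comp(0,((h<6)|(h>172))&(S>150)&(v>80))
    print('green');comp(0,(h>60)&(h<85)&(S>100))
```

```text
scene red
[63, 132, 22, 12, 191] [73.1, 137.5]
[255, 136, 7, 5, 27] [257.9, 138.4]
[274, 230, 10, 7, 59] [278.8, 233.2]
[501, 255, 10, 10, 29] [506.5, 258.5]
[463, 286, 15, 15, 143] [470.3, 292.8]
green
[138, 127, 6, 7, 27] [140.4, 129.8]
[262, 133, 20, 9, 74] [271.8, 137.1]
[266, 156, 17, 6, 27] [273.6, 158.3]
[362, 209, 91, 76, 3413] [404.1, 246.7]
top red
[127, 60, 12, 6, 51] [132.2, 61.9]
[247, 196, 10, 10, 77] [251.7, 200.3]
[486, 200, 12, 5, 41] [491.5, 201.8]
[114, 203, 6, 6, 26] [116.2, 205.4]
[474, 252, 11, 5, 33] [479.1, 253.7]
green
[372, 179, 59, 71, 1951] [401.8, 218.3]
[392, 191, 8, 11, 33] [395.3, 196.7]
```

View pics/za.png

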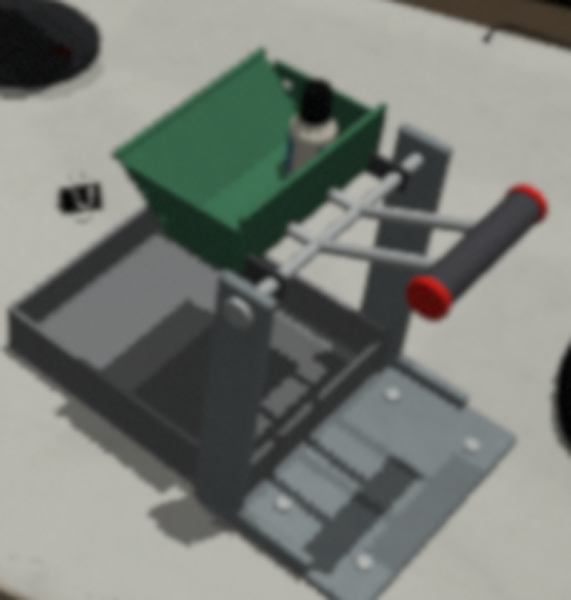

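View pics/zb.png

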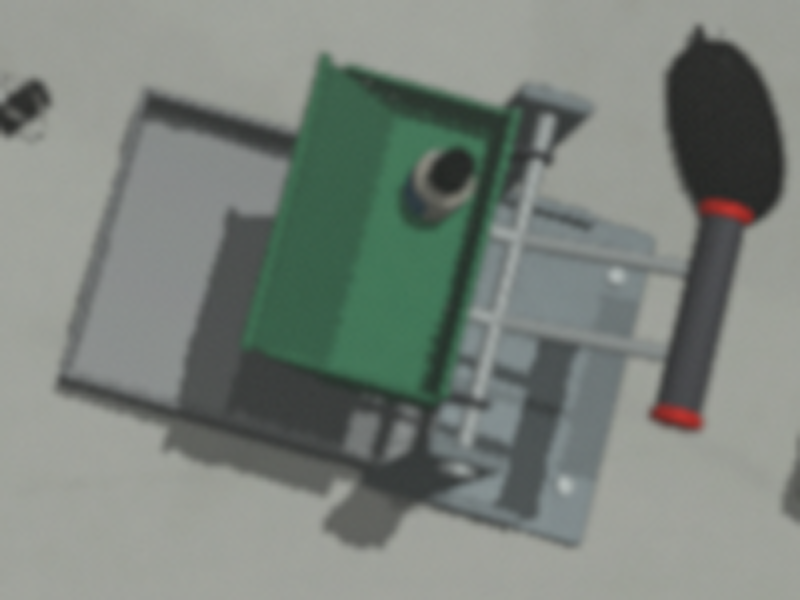

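View pics/zc.png

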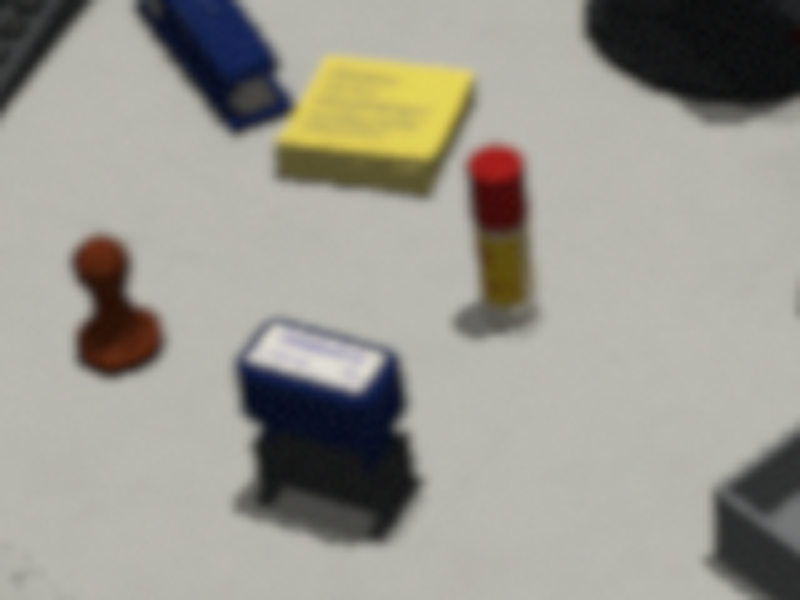

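View pics/zd.png

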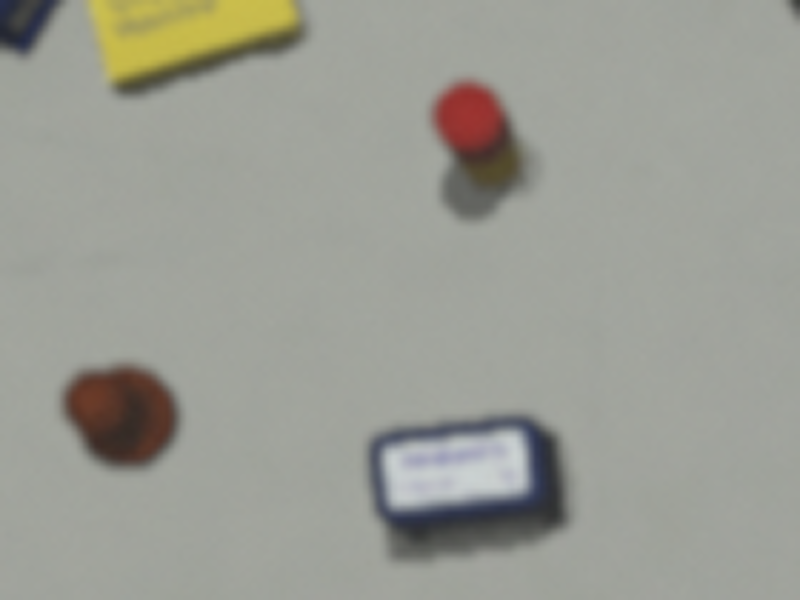

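```bash
cat > m.py <<'E'
from h import *
S=load('scene0');T=load('top0')
A=lambda u,v:(S,(u+.5)/2.857-.5+320,(v+.5)/2.857-.5+190)
B=lambda u,v:(T,(u+.5)/4-.5+310,(v+.5)/4-.5+150)
C=lambda u,v:(S,(u+.5)/5-.5+180,(v+.5)/5-.5+200)
D=lambda u,v:(T,(u+.5)/5.714-.5+170,(v+.5)/5.714-.5+180)
P={}
for n,a,b in [('capTop',C(497,163),D(470,117)),('stampblk top',C(318,357),D(457,468)),('roundtop',C(100,250),D(97,397)),
 ('barNear',A(430,298),B(677,418)),('barFar',A(530,203),B(727,211)),
 ('rodNear',A(268,288),B(467,440)),('rodFar',A(417,160),B(547,118)),
 ('rimFL',A(265,52),B(322,58)),('rimNL',A(118,153),B(248,347)),('rimFR',A(385,108),B(518,110)),('rimNR',A(240,225),B(437,402)),
 ('bottleTop',A(318,88),B(455,162)),('trayNL',A(12,312),B(62,384)),('trayFL',A(140,215),B(147,93))]:
    X,r=tri(a,b); P[n]=X; print(n,X.round(4),np.round(r,4))
a=P['rodFar']-P['rodNear'];print('rod dir',np.degrees(np.arctan2(a[1],a[0])),np.linalg.norm(a))
a=P['barFar']-P['barNear'];print('bar dir',np.degrees(np.arctan2(a[1],a[0])),np.linalg.norm(a))
for p,q in (('rimNL','rimFL'),('rimNR','rimFR')):
    a=P[q]-P[p];print('rim dir',np.degrees(np.arctan2(a[1],a[0])),np.linalg.norm(a))
E
python3 m.py
```

```text
capTop [0.5868 0.2069 0.0867] [0.0009 0.0009]
stampblk top [0.4618 0.2083 0.0787] [0.0007 0.0007]
roundtop [0.4866 0.3444 0.0576] [0. 0.]
barNear [ 0.4674 -0.2145  0.224 ] [0.0007 0.0007]
barFar [ 0.5614 -0.2408  0.2242] [0.0009 0.0009]
rodNear [ 0.4613 -0.1294  0.1934] [0.0043 0.0043]
rodFar [ 0.6124 -0.1687  0.1858] [0.001 0.001]
rimFL [ 0.6311 -0.0593  0.2151] [0.0021 0.0021]
rimNL [ 0.4972 -0.0243  0.2192] [0.0013 0.0013]
rimFR [ 0.6061 -0.1458  0.2217] [0.0004 0.0004]
rimNR [ 0.474  -0.1082  0.2203] [0.0016 0.0016]
bottleTop [ 0.5762 -0.112   0.2446] [0.0007 0.0007]
trayNL [0.5026 0.0537 0.0404] [0.0031 0.0031]
trayFL [0.6592 0.0191 0.0198] [0.009 0.009]
rod dir -14.570840257825935 0.15631048490857105
bar dir -15.61174989092586 0.09762559736467405
rim dir -14.662000039503665 0.13846694691752548
rim dir -15.873371592389017 0.13736709649095258
```

Two-view heights agree with the text: cap top 87 mm, bar 224 mm, rim about 219 mm. The bucket's yaw is about -15°. Next I compute the target poses.

```bash
cat > go.py <<'E'
from h import *
from scipy.spatial.transform import Rotation as Ro
yb=np.array([-np.cos(np.radians(15.2)),np.sin(np.radians(15.2))]);xb=np.array([yb[1],-yb[0]])
hinge=np.array([0.5366,-0.1488]); mid=hinge+.045*xb; eh=mid+.032*yb
def B(x,y,z):  # from hinge-mid, bucket axes, z above desk
    return [*(hinge+x*xb+y*yb),z]
def rel(target,jawdeg=None):
    s=ctrl.observe();R=Ro.from_rotvec(s['tool_rot']).as_matrix()
    d=R.T@(np.array(target)-s['tool_pos']); out=[d.round(4).tolist()]
    if jawdeg is not None:
        a=np.degrees(np.arctan2(R[1,1],R[0,1])); t=(a-jawdeg+90)%180-90
        out+=[('turn',round(np.radians(t),3),'alt',round(np.radians(t-180*np.sign(t)),3))]
    print(out,'clock',s['clock'],'q',s['joints'].round(3),'tilt',R[:,2].round(4),'gap',s['finger_gap'])
E
python3 - <<'E'
from go import *
print(hinge,mid,eh)
rel([.587,.207,.23],-15.2)
E
```

```text
[ 0.5366 -0.1488] [ 0.54839851 -0.10537426] [ 0.51751799 -0.0969842 ]
[[-0.4789, -0.252, 0.001], ('turn', np.float64(1.482), 'alt', np.float64(-1.659))] clock 0.15 q [-1.283  0.537 -0.004  1.539  0.003  1.067 -0.071] tilt [-4.0e-04 -1.3e-03 -1.0e+00] gap 0.08546889103006586
```

Emit:
drive_tool --pt "1 -0.479 -0.252 0.0 1.482" --pt "1 -0.479 -0.252 0.0 1.482" --pt "1 -0.479 -0.252 0.0 1.482" --pt "1 -0.479 -0.252 0.0 1.482" --pt "1 -0.479 -0.252 0.0 1.482" --pt "1 -0.479 -0.252 0.0 1.482" --pt "1 -0.479 -0.252 0.0 1.482" --pt "1 -0.479 -0.252 0.0 1.482" --pt "1 -0.479 -0.252 0.0 1.482" --pt "1 -0.479 -0.252 0.0 1.482" --pt "1 -0.479 -0.252 0.0 1.482" --pt "1 -0.479 -0.252 0.0 1.482" --force 30

```text
clock: 1.65
tool_pos: [0.586, 0.2088, 0.2308]
tool_rot: [-2.493, -1.912, 0.002]
wrist_force: [0.1, 1.1, 0.3]
finger_gap: 0.0855
```

Run:
```python
from go import *
f=grab('wrist','w1')
rel([.587,.207,.23],-15.2)
for z in (.088,): print(proj(f,[[.587,.207,z],[.587,.207,0]]))
```

```text
[[-0.0014, 0.0012, 0.0009], ('turn', np.float64(0.003), 'alt', np.float64(-3.139))] clock 1.7 q [-0.721  0.517  0.434  1.636 -0.242  1.044 -0.476] tilt [-1.e-03 -7.e-04 -1.e+00] gap 0.08552518268557108
[[317.16968007 223.40166203]
 [316.64734616 196.89056977]]
```

View pics/w1.png

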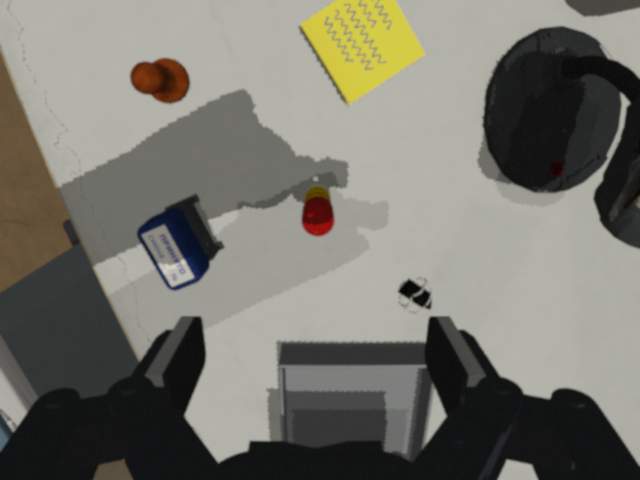

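The wrist view shows the cap at (318,219), within a few pixels of the prediction, with both stamps and the lamp clear of the fingers. I descend and grip.

Emit:
drive_tool --pt "1 -0.001 0.001 0.06 0" --pt "1 -0.001 0.001 0.12 0" --pt "1 -0.001 0.001 0.17 0" --pt "1 -0.001 0.001 0.188 0" --pt "1 -0.001 0.001 0.188 0" --pt "-1 -0.001 0.001 0.188 0" --pt "-1 -0.001 0.001 0.188 0" --pt "-1 -0.001 0.001 0.188 0" --pt "-1 -0.001 0.001 0.188 0" --pt "-1 -0.001 0.001 0.188 0" --pt "-1 -0.001 0.001 0.188 0" --pt "-1 -0.001 0.001 0.188 0"

```text
clock: 3.2
tool_pos: [0.5872, 0.2075, 0.0438]
tool_rot: [-2.493, -1.912, 0.0]
wrist_force: [-0.8, -0.8, 6.9]
finger_gap: 0.0249
```

Run:
```python
from go import *
f=grab('wrist','w2')
rel([.587,.207,.30],-15.2)
```

```text
[[-0.0006, -0.0001, -0.2562], ('turn', np.float64(0.003), 'alt', np.float64(-3.139))] clock 3.25 q [-0.647  0.76   0.334  1.735 -0.356  0.707 -0.387] tilt [-1.e-04  1.e-04 -1.e+00] gap 0.024883003486814534
```

View pics/w2.png

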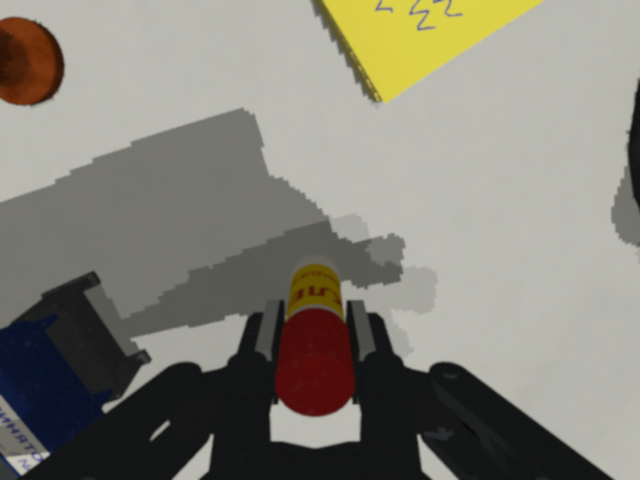

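Emit:
drive_tool --pt "-1 0 0 -0.06 0" --pt "-1 0 0 -0.12 0" --pt "-1 0 0 -0.18 0" --pt "-1 0 0 -0.24 0" --pt "-1 0 0 -0.28 0" --pt "-1 0 0 -0.28 0" --pt "-1 0 0 -0.28 0"

```text
clock: 4.12
tool_pos: [0.5866, 0.2075, 0.3228]
tool_rot: [-2.492, -1.911, 0.002]
wrist_force: [0.4, 0.8, -1.4]
finger_gap: 0.0248
```

Run:
```python
from go import *
f=grab('scene','s3')
rel([*eh,.324],-15.2)
s=f['color'];cv2.imwrite('pics/s3z.png',cv2.resize(s[60:300,180:500],(800,600)))
```

```text
[[-0.3118, 0.0124, -0.0013], ('turn', np.float64(0.003), 'alt', np.float64(-3.139))] clock 4.175 q [-0.744  0.437  0.471  1.53  -0.206  1.227 -0.503] tilt [-2.5e-03 -8.0e-04 -1.0e+00] gap 0.024830102482316926
```

View pics/s3z.png

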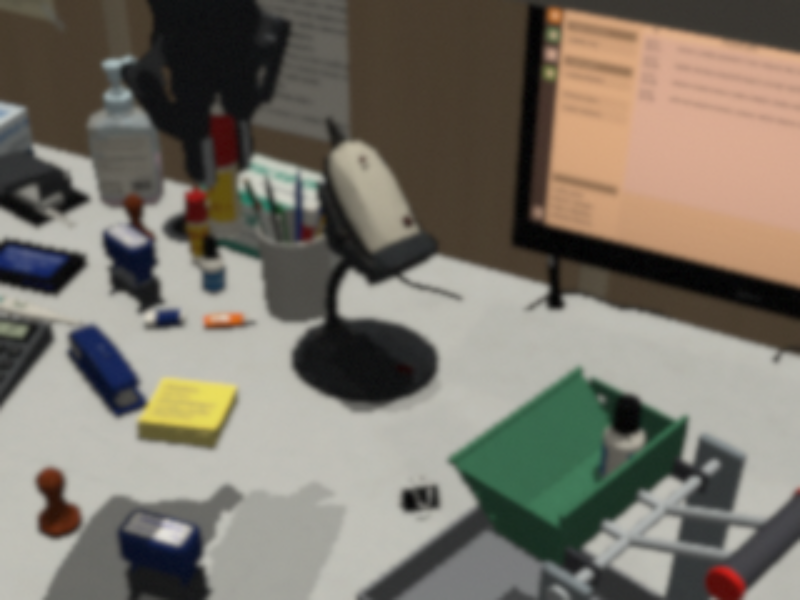

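The stick is held upright at zoom (222,165). Next is the traverse to the bucket.

Emit:
drive_tool --pt "-1 -0.06 0.002 0 0" --pt "-1 -0.12 0.005 0 0" --pt "-1 -0.18 0.007 0 0" --pt "-1 -0.24 0.01 0 0" --pt "-1 -0.29 0.012 0 0" --pt "-1 -0.312 0.012 0 0" --pt "-1 -0.312 0.012 0 0" --pt "-1 -0.312 0.012 0 0" --pt "-1 -0.312 0.012 0 0"

```text
clock: 5.3
tool_pos: [0.5173, -0.0954, 0.3222]
tool_rot: [-2.489, -1.914, 0.005]
wrist_force: [-0.9, 0.7, -0.9]
finger_gap: 0.025
```

Run:
```python
from go import *
f=grab('scene','s4');g=grab('top','t4');w=grab('wrist','w4')
rel([*eh,.229],-15.2)
s=f['color'];a=cv2.resize(s[100:340,300:540],(600,600));b=cv2.resize(w['color'],(800,600))
cv2.imwrite('pics/s4z.png',a)
print(proj(f,[[*eh,.183],[*eh,.271]]))
```

```text
[[-0.0006, 0.0007, 0.0935], ('turn', np.float64(0.004), 'alt', np.float64(-3.137))] clock 5.45 q [-0.393  0.256  0.599  1.781 -0.155  1.155 -0.007] tilt [-2.9e-03 -9.0e-04 -1.0e+00] gap 0.0247065927941311
[[404.59140179 266.70189747]
 [409.83664331 224.94212134]]
```

View pics/s4z.png

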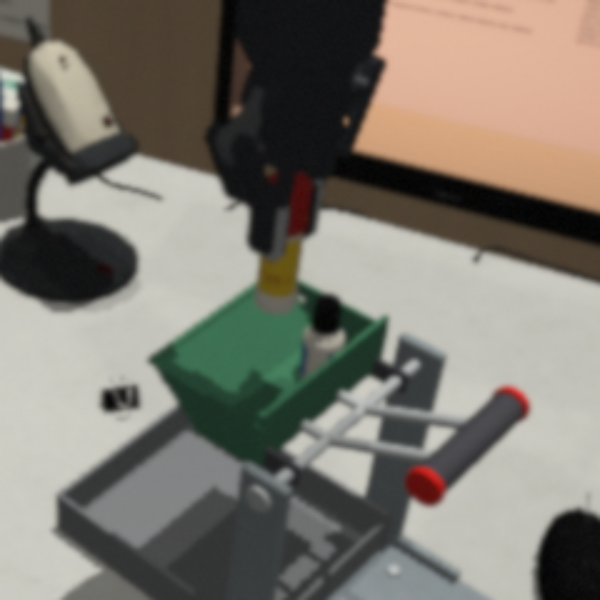

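View pics/w4.png

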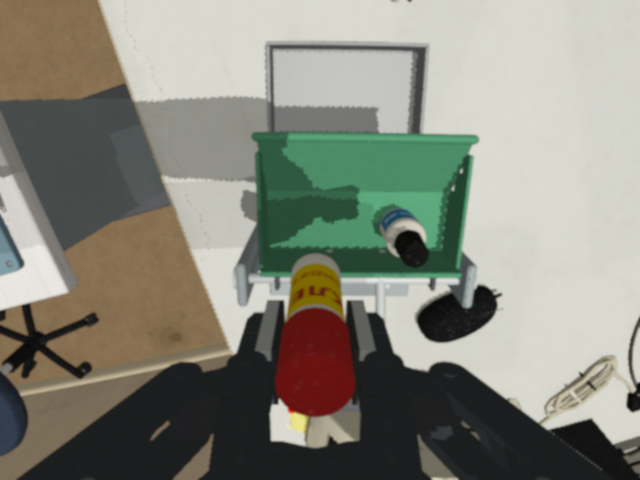

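Run:
```python
from go import *
w=load('w4');im=w['color'].copy()
E=lambda x,y,z:[*(eh+x*xb+y*yb),.183+z]
pts=[E(-.022,.0345,0),E(.022,.0345,0),E(.022,-.0985,0),E(-.022,-.0985,0),E(-.022,.0345,.033),E(-.022,-.0985,.033),E(0,-.064,.065),E(0,0,0)]
for p in proj(w,pts): print(p.round(0)); cv2.circle(im,tuple(int(round(c)) for c in p),3,(0,0,255),1)
cv2.imwrite('pics/w4p.png',im[100:340,200:520].repeat(2,0).repeat(2,1))
```

```text
[271. 251.]
[269. 195.]
[450. 196.]
[443. 252.]
[266. 268.]
[458. 269.]
[424. 257.]
[316. 224.]
```

View pics/w4p.png

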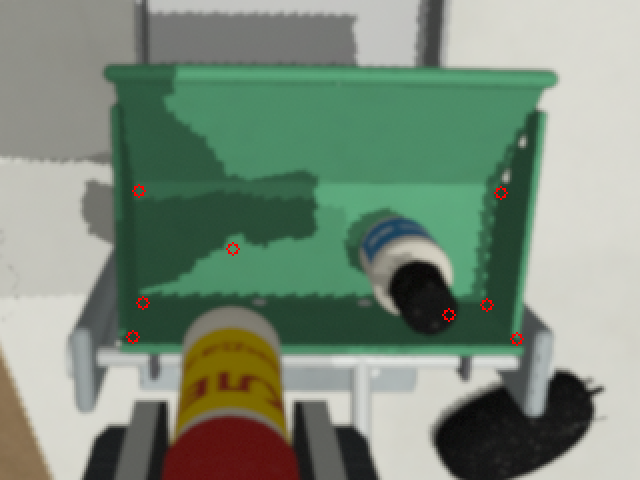

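The predicted floor corners sit about 3 mm off the image edges, towards -x and -y of the bucket. I correct the target by +3 mm along each axis.

Run:
```python
from go import *
rel([*(eh+.003*xb+.003*yb),.230],-15.2)
```

```text
[[0.0025, -0.0022, 0.0925], ('turn', np.float64(0.004), 'alt', np.float64(-3.137))] clock 5.45 q [-0.393  0.256  0.599  1.781 -0.155  1.155 -0.007] tilt [-2.9e-03 -9.0e-04 -1.0e+00] gap 0.0247065927941311
```

Emit:
drive_tool --pt "-1 0.003 -0.002 0.03 0" --pt "-1 0.003 -0.002 0.06 0" --pt "-1 0.003 -0.002 0.08 0" --pt "-1 0.003 -0.002 0.09 0" --pt "-1 0.003 -0.002 0.092 0" --pt "-1 0.003 -0.002 0.092 0"

```text
clock: 6.2
tool_pos: [0.5163, -0.0929, 0.2311]
tool_rot: [-2.491, -1.914, 0.003]
wrist_force: [0.1, -0.2, -0.7]
finger_gap: 0.0249
```

Run:
```python
from go import *
f=grab('scene','s5');w=grab('wrist','w5')
rel([*(eh+.003*xb+.003*yb),.230],-15.2)
cv2.imwrite('pics/s5z.png',cv2.resize(f['color'][160:320,330:530],(750,600)))
```

```text
[[-0.0007, -0.0008, 0.0013], ('turn', np.float64(0.004), 'alt', np.float64(-3.137))] clock 6.3 q [-0.359  0.358  0.565  1.894 -0.231  0.955  0.051] tilt [-1.4e-03 -8.0e-04 -1.0e+00] gap 0.024865067538910324
```

View pics/s5z.png

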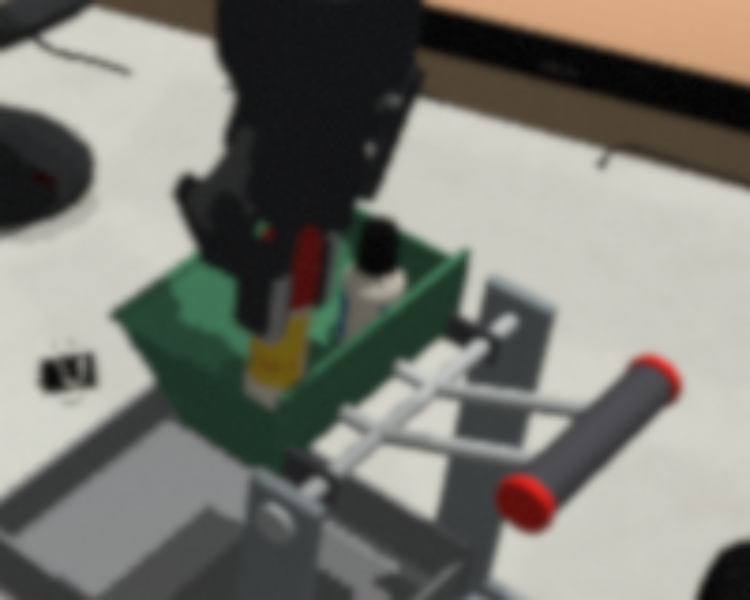

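View pics/w5.png

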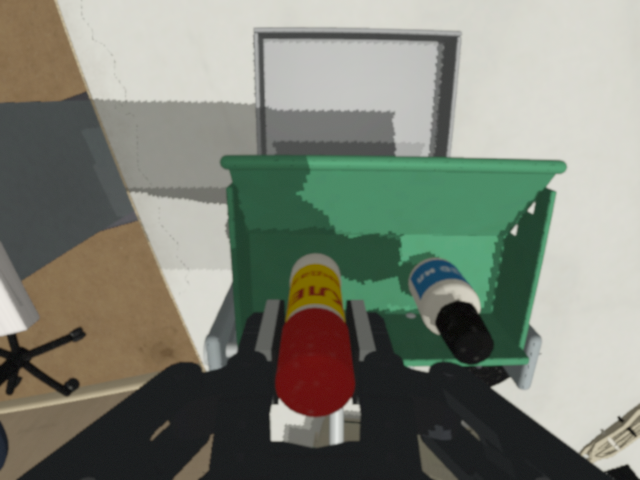

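The stick is in the empty half with its foot mid-floor at (315,258), and its lower fingers clear the bottle. I release, then pull straight up quickly before the bar swings.

Emit:
drive_tool --pt "-1 0 0 0.003 0" --pt "-1 0 0 0.003 0" --pt "0 0 0 0.003 0" --pt "0 0 0 0.003 0" --pt "0 0 0 -0.06 0" --pt "0 0 0 -0.12 0" --pt "0 0 0 -0.17 0" --pt "0 0 0 -0.17 0" --pt "0 0 0 -0.17 0"

```text
clock: 7.42
tool_pos: [0.5163, -0.0926, 0.4006]
tool_rot: [-2.491, -1.913, 0.003]
wrist_force: [0.1, -0.5, -0.3]
finger_gap: 0.0428
```

Run:
```python
from go import *
f=grab('scene','s6')
rel([*(eh),.40],-15.2)
cv2.imwrite('pics/s6z.png',cv2.resize(f['color'][160:400,300:540],(600,600)))
```

```text
[[-0.0039, 0.0027, 0.0], ('turn', np.float64(0.005), 'alt', np.float64(-3.137))] clock 7.475 q [-0.428  0.193  0.618  1.664 -0.113  1.324 -0.051] tilt [-3.5e-03 -6.0e-04 -1.0e+00] gap 0.04260867513990225
```

View pics/s6z.png

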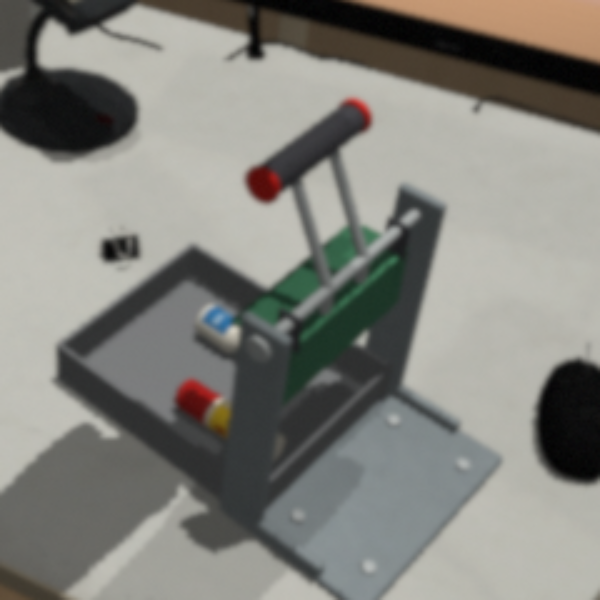

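The bucket has tripped. At zoom (215,325) the bottle and at (205,405) the glue stick lie in the tray, and the bar stands over at (310,150). I move to the dumping side and shut the fingers.

Emit:
drive_tool --pt "-1 0.06 0.03 0 0" --pt "-1 0.09 0.034 0 0" --pt "-1 0.09 0.034 0 0" --pt "-1 0.09 0.034 0 0" --pt "-1 0.09 0.034 0 0"

```text
clock: 8.1
tool_pos: [0.5714, -0.0158, 0.3996]
tool_rot: [-2.492, -1.91, 0.006]
wrist_force: [0.8, 0.3, -0.2]
finger_gap: -0.0003
```

Run:
```python
from go import *
f=grab('scene','s7');g=grab('top','t7');w=grab('wrist','w7')
rel(B(.10,.002,.245),-15.2)
a=np.hstack([cv2.resize(f['color'][180:340,340:500],(400,400),interpolation=3),cv2.resize(g['color'][150:310,330:490],(400,400),interpolation=3)])
cv2.imwrite('pics/z7.png',a)
for F in(f,g):
    print(proj(F,[B(.04,-.051,.266),B(.04,.051,.266),B(.04,0,.266)]).round(1).tolist())
    H=cv2.cvtColor(F['color'],cv2.COLOR_BGR2HSV);h,S,v=[H[...,i].astype(int) for i in range(3)]
    m=(((h<6)|(h>172))&(S>150)&(v>60)).astype(np.uint8);n,l,st,c=cv2.connectedComponentsWithStats(m)
    for k in range(1,n):
        if st[k,4]>12 and c[k][0]>320: print(st[k].tolist(),c[k].round(1))
```

```text
[[-0.038, -0.0005, 0.155], ('turn', np.float64(0.003), 'alt', np.float64(-3.138))] clock 8.25 q [-0.494  0.296  0.577  1.546 -0.163  1.351 -0.163] tilt [-3.4e-03 -5.0e-04 -1.0e+00] gap -0.00026518085825601086
[[443.3, 205.5], [404.5, 234.7], [424.6, 219.6]]
[440, 200, 8, 10, 28] [444.1 203.5]
[400, 227, 13, 13, 123] [405.4 232.7]
[371, 312, 16, 16, 146] [377.6 319. ]
[[432.7, 175.8], [418.1, 232.4], [425.5, 203.8]]
```

View pics/z7.png

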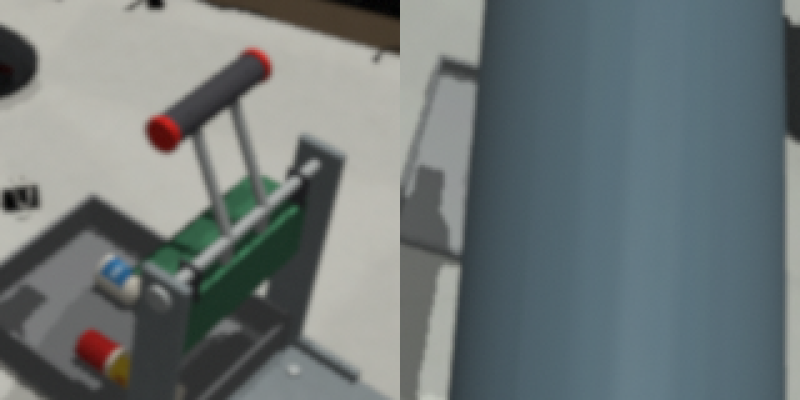

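View pics/w7.png

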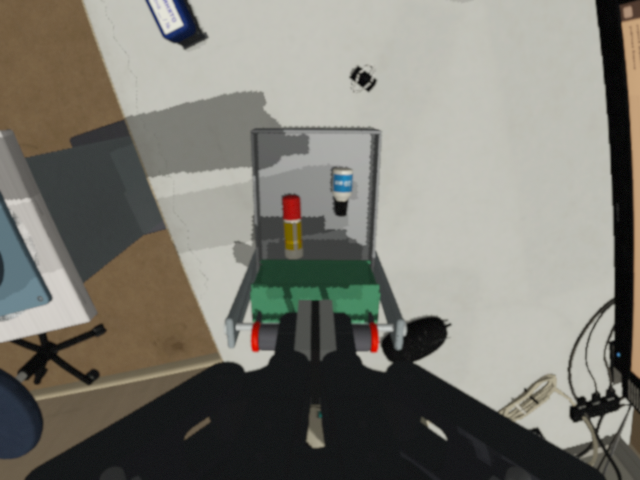

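The rings match the predicted bar position within 2 px, and its middle at (315,337) in the wrist view lies in line with the fingers. Descending, then a level push.

Emit:
drive_tool --pt "-1 0 0 0.06 0" --pt "-1 0 0 0.11 0" --pt "-1 0 0 0.15 0" --pt "-1 0 0 0.155 0" --pt "-1 0 0 0.155 0" --pt "-1 -0.04 0 0.155 0" --pt "-1 -0.06 0 0.155 0" --pt "-1 -0.075 0 0.155 0" --pt "-1 -0.09 0 0.155 0" --pt "-1 -0.1 0 0.155 0" --pt "-1 -0.11 0 0.155 0" --pt "-1 -0.12 0 0.155 0"

```text
clock: 9.75
tool_pos: [0.54, -0.1315, 0.245]
tool_rot: [-2.491, -1.912, 0.005]
wrist_force: [-0.3, 1.1, -0.5]
finger_gap: 0.0001
```

Run:
```python
from go import *
f=grab('scene','s8')
rel(B(-.05,.002,.245),-15.2)
cv2.imwrite('pics/s8z.png',cv2.resize(f['color'][160:400,300:540],(600,600)))
```

```text
[[-0.0657, -0.0008, 0.0002], ('turn', np.float64(0.002), 'alt', np.float64(-3.14))] clock 9.8 q [-0.276  0.401  0.567  1.801 -0.246  1.015  0.124] tilt [-0.0038 -0.0015 -1.    ] gap 8.605540839991511e-05
```

View pics/s8z.png

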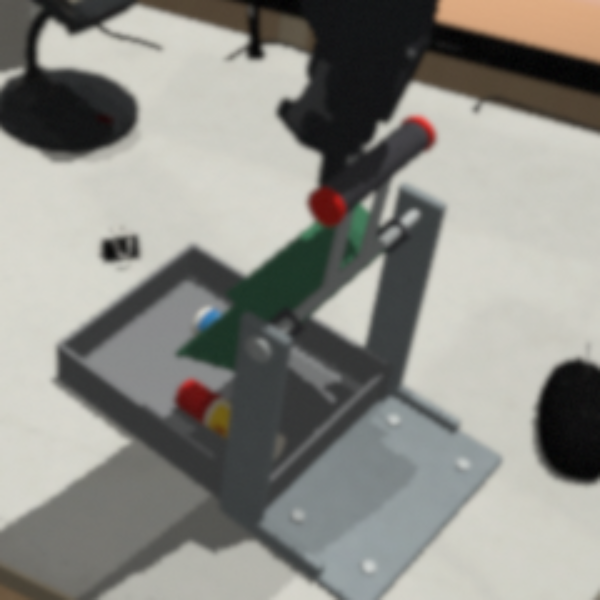

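The bar is swinging over with the fingers, the bucket is rising, and the force is about 1 N. I keep pushing.

Emit:
drive_tool --pt "-1 -0.012 0 0 0" --pt "-1 -0.024 0 0 0" --pt "-1 -0.036 0 0 0" --pt "-1 -0.048 0 0 0" --pt "-1 -0.058 0 0 0" --pt "-1 -0.066 0 0 0" --pt "-1 -0.07 0 0 0" --pt "-1 -0.07 0 0 0" --pt "-1 -0.07 0 0 0"

```text
clock: 10.92
tool_pos: [0.5214, -0.2004, 0.2452]
tool_rot: [-2.492, -1.91, 0.006]
wrist_force: [0.5, 0.1, 0.1]
finger_gap: 0.0001
```

Run:
```python
from go import *
f=grab('scene','s9')
rel(B(-.05,.002,.40),-15.2)
cv2.imwrite('pics/s9z.png',cv2.resize(f['color'][160:400,300:540],(600,600)))
```

```text
[[0.0034, -0.0013, -0.1548], ('turn', np.float64(0.002), 'alt', np.float64(-3.139))] clock 10.975 q [-0.16   0.408  0.582  1.795 -0.256  1.018  0.258] tilt [-0.0038 -0.0012 -1.    ] gap 0.00022018124886275626
```

View pics/s9z.png

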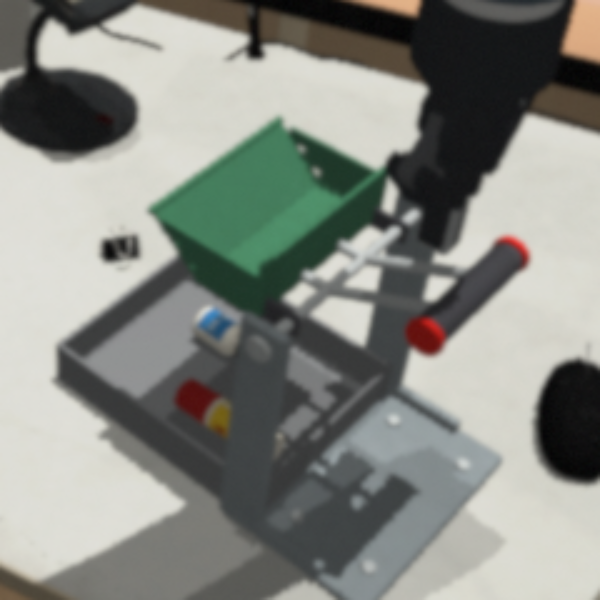

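The bucket stands upright and empty with the bar home. I retreat upwards, clear of everything, and make a final check.

Emit:
drive_tool --pt "-1 0.003 0 -0.05 0" --pt "-1 0.003 0 -0.11 0" --pt "-1 0.003 0 -0.16 0" --pt "-1 0.003 0 -0.16 0" --pt "-1 0.003 0 -0.16 0" --pt "-1 0.003 0 -0.16 0"

```text
clock: 11.72
tool_pos: [0.5222, -0.1967, 0.4037]
tool_rot: [-2.49, -1.91, 0.009]
wrist_force: [-0.7, 0.0, -0.9]
finger_gap: 0.0004
```

Run:
```python
from go import *
f=grab('scene','s10');w=grab('wrist','w10')
S=ctrl.observe();print(S['clock'],S['tool_pos'],S['wrist_force'])
def red(F):
    H=cv2.cvtColor(F['color'],cv2.COLOR_BGR2HSV);h,S,v=[H[...,i].astype(int) for i in range(3)]
    m=(((h<6)|(h>172))&(S>150)&(v>60)).astype(np.uint8);n,l,st,c=cv2.connectedComponentsWithStats(m)
    return [c[k].round(1).tolist() for k in range(1,n) if st[k,4]>15 and c[k][0]>320]
print(red(load('scene0')),red(f))
a=load('scene0')['color'][200:320,180:300];b=f['color'][200:320,180:300]
cv2.imwrite('pics/cmp.png',np.hstack([cv2.resize(a,(400,400)),cv2.resize(b,(400,400))]))
```

```text
11.825 [ 0.5222857  -0.19696657  0.40398572] [-0.0826903   0.43112811 -0.11213829]
[[506.5, 258.5], [469.6, 293.1]] [[506.4, 258.5], [469.7, 293.2], [377.6, 319.1]]
```

View pics/s10.png

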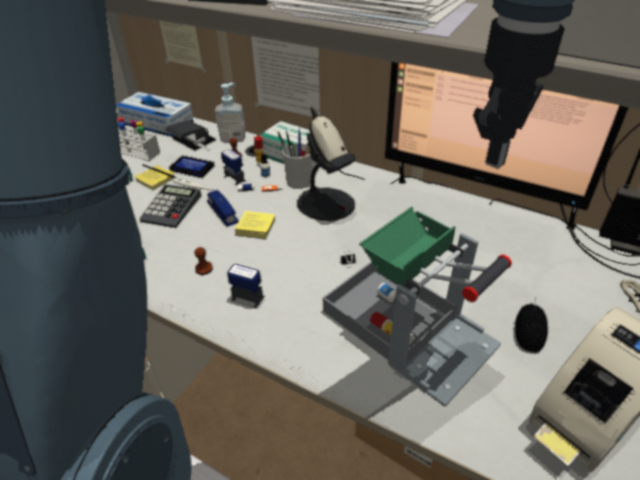

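View pics/w10.png

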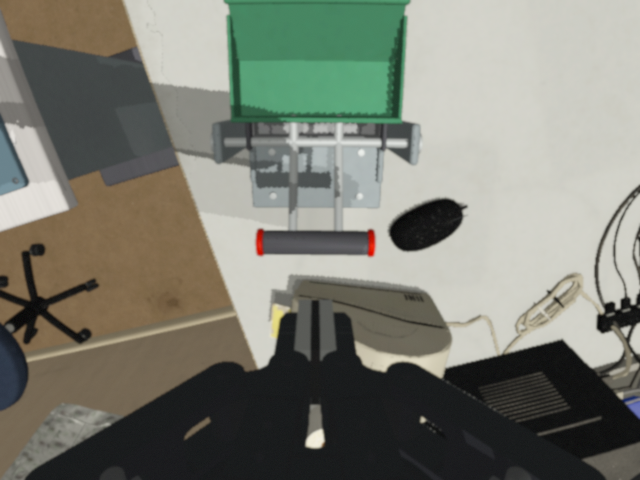

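View pics/cmp.png

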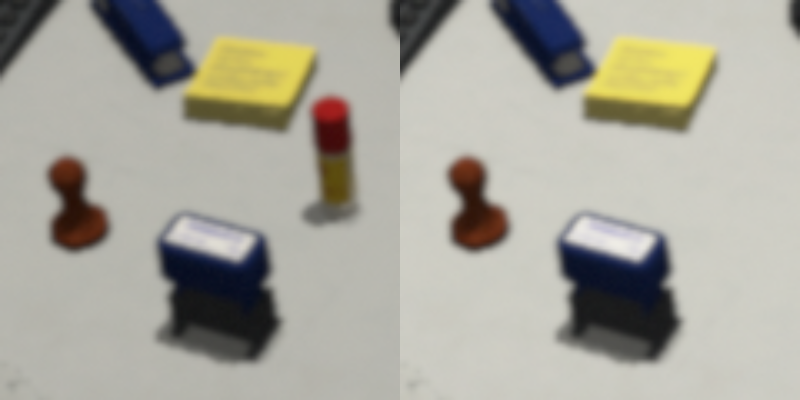

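The bar rings are back within 0.2 px of their starting pixels, (506,258) and (470,293). The bucket is empty, both things lie in the tray, the stamps have not moved, and the arm is clear.

```bash
python3 -c "
from plant import ctrl
print(ctrl.close_job())"
```

```text
the job is handed in; nothing more can be done
None
```

The job is done and handed in at about 12 s of the 51 s allowed; `ctrl.close_job()` gives no verdict.

**What I did:** I gripped the front glue stick, set it upright in the empty half of the bucket and pulled clear. The bucket tripped and dumped both things into the tray. I then pushed the counterweight bar back level with shut fingers, at about 1 N, and the bucket fell home.

**Last checks:**
- **Bucket:** it is upright and empty, with the bar's end rings within 0.2 px of where they started.
- **Tray:** the glue stick and the bottle lie inside its walls.
- **Stamps:** they show no visible shift between the first and last pictures.
- **Robot:** the arm is clear of everything.

**Disagreements:** Before placing, the wrist view put the bucket floor about 3 mm from my two-view estimate, so I corrected the target by 3 mm on both axes. While the bar was tipped, the arm hid it from the top camera. I checked its place from the scene and wrist views instead, and the scene view agreed with the expected position within 2 px. No check failed.

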